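# Clamp the plaster mould in the press

### The arm

A 6-joint arm with a two-finger parallel gripper is mounted at the origin on the work surface. World frame = base frame: x ahead of the robot, y to its left, z up, the work surface at z = 0. Lengths are in m, angles in rad, forces in N, time in s.
With the tool pointing down it reaches from about 0.25 to 0.725 m from the base axis. Payload 4 kg.
Tool frame: the origin (TCP) lies on the front face of the gripper's body, between the roots of the fingers; the fingertips stand 73 mm ahead of it and the grasp point (between the pads) lies 54 mm ahead of it; z points along the fingers, y is the line along which they close (so a half turn about z gives the same grasp; the last joint's range is limited). The gripper opens to 85 mm and grips with 20 to 120 N. Pads are 22 mm wide; open, the fingers measure 114 mm over their backs; the gripper's body (76 mm by 85 mm) begins 54 mm behind the grasp point. The pads swing forward as they close: fully open they stand 13 mm farther back than shut.
Start: joints at [-1.32, 0.241, 0.005, 1.335, 0, 1.571], TCP at [0.124, -0.484, 0.304] pointing down, gripper open.
Joint ranges: [-2.72, 2.72], [-1.05, 1.87], [-1.09, 1.28], [-1.99, 2.15], [-1.42, 1.44], [-3.14, 3.14]. Speed limits (rad/s): [2.79, 2.79, 3.14, 3.14, 3.14, 3.14].

### API

Orientations are given as a unit quaternion [x, y, z, w].
In Python, from workcell import bot gives the robot as it stands. The module is installed in compiled form; this text tells all that it offers.
- The arm moves only by the tool step_arm, never from a script. Its argument "rows" is a list of rows, each a list of 2 entries, a list of its own where there are three numbers: the shift along the tool's x, y, z in mm, then the turn about the tool's z in degrees. A call has 1 to 12 rows; each row is the pose to reach, as a shift and turn from the pose commanded when the call began, along the tool's axes at that moment; what a row does not reach only later rows make up. A row lasts 1/8 s, in which the tool goes at most 62.5 mm and 10.7 degrees, less where a joint would pass 70% of its speed; a pose out of reach is approached as far as the arm can. A call with a gripper value outside its range is refused whole. "claw" is the gripper's target within -1 to 1 (shut at 1, half-way at 0, fully open at -1), set as the call begins (left out, the last holds). The fingers move at their own pace and stop on an object; the grip force is fixed at half the most. Time passes only in rows, so rows that repeat a pose let the fingers close. It gives the time, the measured TCP pose, the force, the opening and the grip force at its end, in the units of the state.
- bot.get_obs(): the state, without advancing time (a new reading comes with each control period).
- bot.camera(name): name is "side" or "top"; returns (picture, depth): 420x560x3 uint8, red, green, blue; 420x560 float32, m along the optical axis (not along the pixel's ray), 0 where there is no reading.
- bot.camera_params(name): a dict with "fx", "fy", "cx", "cy" (pixels), "D" ([k1, k2, p1, p2, k3] as OpenCV has them; the pictures are not rectified), "pose" (4x4, takes a point from camera to world coordinates). Camera axes: x right, y up, looking along -z (the intrinsics and any distortion apply to the point x, -y, -z); pixel columns grow to the right and rows downward; lengths in m; the calibration is good to about 2 mm. A picture is of the moment at which its call begins. camera_params takes no time and is no camera call.
- bot.job_done(): hands the job in; it is judged then, once.
Trained networks look in the newest picture that a camera, given by its name, has taken for a name from the list of things; names that differ only in an ending like _2 or _b are one class to them, and where a whole thing is asked for, a point or a joint stands for the part that bears it (a point fixed in the world has none). Each returns a list of dicts, best first, with "score" (0 to 1); they miss things now and then, are a little off and sometimes report something else, mostly with a low value. They report only what shows in the picture. A call takes as long as a camera call.
- bot.trace(target, camera): "pixels" (420x560 bool, what is visible of it) and "uv" ([column, row] in pixels, amid what is visible of it).
The state is a dict: "clock": time; "joint_pos": joint angles; "joint_vel": joint speeds; "tau": joint torques, N m; "eef_pos": TCP position; "tool_rot": TCP orientation; "ft_force": force on the tool from outside, world axes, zero at the start; "ft_torque": the same for the moment, N m; "grip_width": finger opening in m; "grasp_force": force on a finger pad.
Only numpy, scipy, OpenCV 4.12 (cv2) and the standard library are available. Lean on these libraries where they do the work, as an engineer would, in place of code of your own. Each camera call takes 0.05 s, during which the arm holds its last target. There are 200 camera calls.

### The job

Clamp the plaster mould in the press: with its lever standing up, turn the clamp screw clockwise by the lever until its foot is snug on the mould's board, feeling for it and not overtightening, or the plaster cracks. Then fold the lever down flat and let go, leaving the screw snug and the things around undisturbed.

Things in the scene. Friction and masses are not known exactly. Their poses are not given: they have to be found in the camera images.
- press: mould press, fixed: grey base plate 260x260x20 mm, two columns at y +-100 mm, cross-beam 45 mm wide in x, 235 mm in y, top 150 mm up. Origin: centre of the base's underside on the screw axis; z up, y along the beam. A fixed plaster mould under a plywood board stands between the columns. The gap from screw foot to board varies and is not measured: 0.6 to 5 rad of turning until they touch
- pivot (a point): hinge pin of the lever at the head of the upright clamp screw, 183 to 200 mm above the table. Turns and sinks with the screw: z up, y along the pin, x level, the way the lever folds down. The screw goes in clockwise seen from above, sinks 3 mm per rad and stays where left. The steel fork round it is 26 mm wide, 10 mm above the pin; its wall at x -15 mm, 14 mm above, blocks folding to -x
- lever_end (a point): point on the lever's centre line 80 mm from the pin, at its outer end face; z outward along the lever, y along the pin. The lever is a straight black bar 22 mm wide (pivot's x when upright), 14 mm thick along the pin (the flat faces to pinch). It is the handle for turning the screw: grip it hard (about 100 N) or it slips in the turning
- lever (a joint): fold angle of the lever: 0 = standing straight up in line with the screw, 1.57 = folded flat and level against its stop. It starts within 0.15 of upright. The hinge is stiff (about 0.35 N m, some 6 N pushed 60 mm from the pin) and stays where it is left
- foot: rubber foot at the screw's lower end, 36 mm across; origin: centre of its underside. Torque felt at the lever: at most 0.1 N m free; once the foot touches it climbs by 0.6 N m per rad (about 0.15 N m at 20 N foot force, 0.33 at 45 N, 0.55 at 80 N). Snug: 0.22 to 0.4 N m; above 0.5 the plaster cracks. The screw head is sprung: it gives 0.33 rad per N m
- rib: flat wooden rib, 34 x 85 x 9 mm, lying on the press base in front of the mould; origin under its centre; leave it alone
- stamp: small wooden stamp block, 20 x 20 x 38 mm, standing on the press base in front of the mould; origin under its centre; leave it alone
- heart_dish: heart-shaped unfired clay dish, about 150 x 160 x 22 mm, on the table to the left of the press; origin under its centre; leave it alone
- stamp_tray: white tray full of stamps, 70 x 70 x 42 mm, to the right of the press; origin under its centre; leave it alone
- brush: paint brush lying on the table to the right; origin under its centre; leave it alone

How it is judged:
By the outcome, as a careful person would: the job done as asked, in the order asked, and still so for the second after the job is handed in, with the robot touching nothing.
It also fails if it takes over 72 s, if anything falls off the work surface, if the arm or the gripper's body presses on something with over 40 N, if the wrist force passes 120 N, or if a joint passes its speed limit or range.

## Working session

There is one attempt and no reset: what is moved stays moved. The work goes in short steps, Python scripts to look and compute and a tool call to move; the robot and the scene stay as the last step left them, time stands still between calls to the robot, and variables do not carry over. Pictures are saved under pics/ and viewed, at most 10 in all, crops included, and the job is handed in when it is done.

Besides the shell and the picture viewer there is one more tool, called after "Request:" in YAML: its name, and indented under it one key for each argument. step_arm: Moves the arm, as the interface text tells. Its arguments: {"type":"object","properties":{"rows":{"type":"array"},"claw":{"type":"number"}},"required":["rows"]}

```bash
mkdir -p pics; cat > h.py <<'E'
import numpy as np, cv2
from workcell import bot
def pt(cam,uv,d):
    p=bot.camera_params(cam); K=np.array([[p['fx'],0,p['cx']],[0,p['fy'],p['cy']],[0,0,1.]])
    uv=np.atleast_2d(np.array(uv,float)); n=cv2.undistortPoints(uv[:,None],K,np.array(p['D'],float))[:,0]
    d=np.broadcast_to(d,len(n))
    c=np.c_[n[:,0]*d,-n[:,1]*d,-d]; T=np.array(p['pose']); return c@T[:3,:3].T+T[:3,3]
def cloud(cam,mask,depth):
    v,u=np.nonzero(mask&(depth>0)); return pt(cam,np.c_[u,v],depth[v,u])
E
python3 - <<'E'
from h import *
o=bot.get_obs(); print(o)
ims=[]
for c in('top','side'):
    im,d=bot.camera(c); np.save(c+'.npy',d); cv2.imwrite('pics/%s0.png'%c,im[...,::-1])
    print(c,np.round(bot.camera_params(c)['pose'],3).tolist(),bot.camera_params(c)['fx'])
    for t in('lever','pivot','press','lever_end'):
        for r in bot.trace(t,c)[:2]:
            P=cloud(c,r['pixels'],d); print(t,c,round(r['score'],2),r['uv'],r['pixels'].sum(), np.round(np.percentile(P,[2,50,98],axis=0),3).tolist() if len(P) else '')
E
```

```text
{'clock': 0.0, 'joint_pos': array([-1.32001824e+00,  2.41423770e-01,  3.73236054e-03,  1.33518514e+00,
        4.98894916e-05,  1.57076546e+00]), 'joint_vel': array([-0.00092216,  0.00089253, -0.00012885,  0.00030623,  0.00023708,
       -0.00101533]), 'tau': array([-1.08813398e-03, -3.72316504e+01,  2.52408725e+01,  1.69588550e-02,
       -1.47751043e-04,  2.54275236e-06]), 'eef_pos': array([ 0.12397303, -0.48390017,  0.3030105 ]), 'tool_rot': array([ 9.92146624e-01,  1.25075949e-01, -1.05312049e-04, -1.03506543e-03]), 'ft_force': array([ 0.15180249,  0.03349968, -0.62574303]), 'ft_torque': array([0.0174251 , 0.02637414, 0.02000714]), 'grasp_force': 0.0, 'grip_width': 0.08536553759890682}
top [[-0.021, 0.984, -0.174, 0.342], [-1.0, -0.02, 0.002, -0.077], [-0.001, 0.174, 0.985, 1.429], [0.0, 0.0, 0.0, 1.0]] 466.6972247895769
pivot top 0.45 [247.9, 213.9] 205 [[0.529, 0.005, 0.097], [0.544, 0.017, 0.212], [0.578, 0.043, 0.281]]
press top 0.91 [253.1, 221.6] 4911 [[0.407, -0.119, 0.014], [0.543, 0.008, 0.022], [0.686, 0.16, 0.21]]
side [[0.982, 0.127, -0.142, 0.448], [-0.19, 0.693, -0.695, -0.713], [0.01, 0.709, 0.705, 0.833], [0.0, 0.0, 0.0, 1.0]] 382.876343079764
lever side 0.72 [259.2, 164.0] 248 [[0.541, 0.008, 0.204], [0.552, 0.015, 0.247], [0.566, 0.033, 0.28]]
pivot side 0.89 [258.2, 174.2] 386 [[0.531, 0.006, 0.182], [0.55, 0.015, 0.218], [0.566, 0.034, 0.279]]
pivot side 0.23 [222.6, 173.5] 854 [[0.399, 0.206, 0.001], [0.461, 0.278, 0.023], [0.521, 0.348, 0.027]]
press side 0.6 [268.6, 230.5] 5174 [[0.409, -0.129, 0.006], [0.553, -0.038, 0.022], [0.693, 0.13, 0.253]]
press side 0.36 [301.9, 289.1] 904 [[0.578, -0.24, 0.004], [0.615, -0.208, 0.035], [0.661, -0.169, 0.044]]
lever_end side 0.51 [260.9, 161.9] 230 [[0.541, 0.008, 0.207], [0.552, 0.015, 0.248], [0.564, 0.023, 0.279]]
```

```bash
python3 - <<'E'
from h import *
a=cv2.imread('pics/top0.png')[140:290,160:340]; b=cv2.imread('pics/side0.png')[110:260,180:360]
cv2.imwrite('pics/z0.png',np.vstack([np.hstack([cv2.resize(x,None,fx=2.2,fy=2.2,interpolation=cv2.INTER_CUBIC) for x in (a,b)]),np.zeros((20,792,3),np.uint8)]))
for c in('top','side'):
    d=np.load(c+'.npy'); im=cv2.imread('pics/%s0.png'%c)
    P=cloud(c,np.ones_like(d,bool),d); v,u=np.nonzero(d>0); g=im[v,u].max(1)
    k=(abs(P[:,0]-.55)<.06)&(abs(P[:,1]-.015)<.06)
    for lo,hi in((.14,.165),(.165,.185),(.185,.2),(.2,.215),(.215,.23),(.23,.25),(.25,.268),(.268,.3)):
        m=k&(P[:,2]>lo)&(P[:,2]<hi)
        if m.sum(): print(c,lo,m.sum(),np.round(P[m].mean(0),3),np.round(P[m].min(0),3),np.round(P[m].max(0),3),int(np.median(g[m])))
    m=(abs(P[:,2]-.15)<.008)&(abs(P[:,0]-.55)<.15)&(abs(P[:,1])<.15)
    Q=P[m][:,:2].astype(np.float32); print(c,'beam',m.sum(),cv2.minAreaRect(Q))
E
```

```text
top 0.14 611 [0.547 0.014 0.15 ] [ 0.505 -0.045  0.14 ] [0.593 0.075 0.165] 87
top 0.165 3 [0.536 0.01  0.183] [0.533 0.008 0.182] [0.541 0.014 0.184] 29
top 0.185 20 [0.541 0.016 0.192] [0.526 0.005 0.185] [0.559 0.039 0.2  ] 37
top 0.2 63 [0.539 0.021 0.208] [0.527 0.004 0.2  ] [0.553 0.038 0.214] 45
top 0.215 13 [0.541 0.022 0.22 ] [0.531 0.011 0.215] [0.549 0.035 0.228] 17
top 0.23 17 [0.544 0.018 0.24 ] [0.539 0.009 0.23 ] [0.551 0.028 0.249] 6
top 0.25 13 [0.546 0.016 0.258] [0.542 0.008 0.252] [0.554 0.026 0.266] 7
top 0.268 53 [0.552 0.016 0.277] [0.542 0.007 0.269] [0.564 0.027 0.281] 22
top beam 1196 ((0.5475456118583679, 0.020851686596870422), (0.04610848426818848, 0.23466777801513672), 19.716901779174805)
side 0.14 531 [0.55  0.005 0.152] [ 0.508 -0.044  0.14 ] [0.596 0.075 0.165] 69
side 0.165 34 [0.547 0.013 0.178] [0.533 0.005 0.165] [0.566 0.028 0.185] 14
side 0.185 78 [0.548 0.014 0.192] [0.527 0.004 0.185] [0.567 0.027 0.2  ] 16
side 0.2 100 [0.544 0.019 0.208] [0.528 0.005 0.2  ] [0.567 0.041 0.215] 16
side 0.215 39 [0.55  0.016 0.223] [0.541 0.01  0.216] [0.561 0.023 0.229] 2
side 0.23 60 [0.551 0.015 0.24 ] [0.541 0.008 0.23 ] [0.563 0.023 0.25 ] 3
side 0.25 54 [0.553 0.013 0.259] [0.542 0.007 0.25 ] [0.566 0.022 0.268] 3
side 0.268 59 [0.555 0.015 0.276] [0.544 0.005 0.269] [0.566 0.027 0.28 ] 6
side beam 947 ((0.5484228134155273, 0.022902928292751312), (0.04536553472280502, 0.23859526216983795), 19.975719451904297)
```

View pics/z0.png

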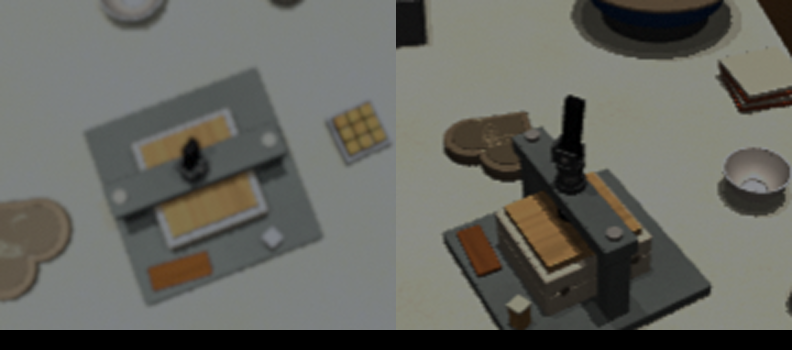

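View pics/side0.png

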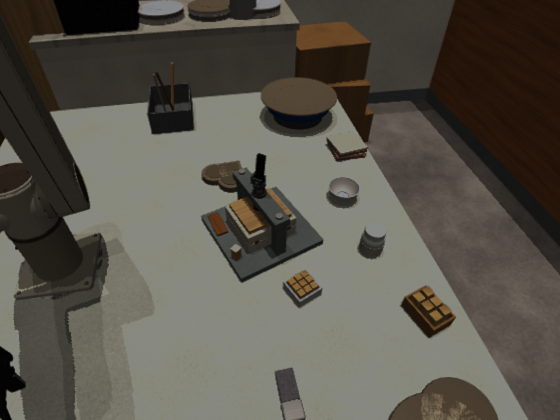

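Top crop: press yawed about 20°, lever near the beam's middle. Side view: black lever at about (259,164) above its fork. Next I fit the lever's pose to the depth points.

```bash
python3 - <<'E'
from h import *
from scipy.optimize import least_squares
Ps=[];F=[]
for c in('top','side'):
    d=np.load(c+'.npy'); P=cloud(c,np.ones_like(d,bool),d)
    k=(np.hypot(P[:,0]-.55,P[:,1]-.018)<.035)
    Ps.append(P[k&(P[:,2]>.222)]); F.append(P[k&(P[:,2]>.185)&(P[:,2]<.218)])
def sdf(q,h):
    a=abs(q)-h; return np.linalg.norm(np.maximum(a,0),axis=1)+np.minimum(a.max(1),0)
def loc(p,P):
    x,y,z,yaw,f=p; c,s=np.cos(yaw),np.sin(yaw); q=P-[x,y,z]; q=q@np.array([[c,-s,0],[s,c,0],[0,0,1]])
    cf,sf=np.cos(f),np.sin(f); return np.c_[q[:,0]*cf-q[:,2]*sf,q[:,1],q[:,0]*sf+q[:,2]*cf]
def fit(P,y0):
    g=lambda p:np.r_[sdf(loc(p,P)-[0,0,.04],np.array([.011,.007,.04]))/.002,(p[:2]-[.548,.022])/.0015,p[4]/.1]
    return least_squares(g,[.548,.022,.2,y0,0],loss='soft_l1',x_scale=[.01,.01,.01,.3,.1])
for n,P in(('top',Ps[0]),('side',Ps[1]),('both',np.vstack(Ps))):
    for r in sorted([fit(P,y) for y in np.arange(0,3.1,.35)],key=lambda r:r.cost)[:3]: print(n,len(P),round(r.cost,1),np.round(r.x,3))
r=min([fit(np.vstack(Ps),y) for y in np.arange(0,3.1,.35)],key=lambda r:r.cost)
p=r.x.copy();p[4]=0
for f in F:
    q=loc(p,f)*1e3; 
    for lo,hi in((-15,0),(0,9),(9,14),(14,25)):
        m=(q[:,2]>lo)&(q[:,2]<hi)
        if m.any(): print('fork',lo,m.sum(),np.round(np.percentile(q[m],[3,50,97],axis=0)).tolist())
for c in('top','side'):
    im=cv2.imread('pics/%s0.png'%c); u,v=((238,180) if c=='top' else (235,140))
    cv2.imwrite('pics/c_%s.png'%c,cv2.resize(np.clip(im[v:v+60,u:u+48].astype(float)*2.5,0,255).astype(np.uint8),(384,480),interpolation=cv2.INTER_NEAREST))
cv2.imwrite('pics/z1.png',np.hstack([cv2.imread('pics/c_top.png'),cv2.imread('pics/c_side.png')]))
E
```

```text
top 87 13.0 [ 0.548  0.021  0.199  2.528 -0.107]
top 87 13.0 [ 0.548  0.021  0.199  2.528 -0.107]
top 87 13.0 [ 0.548  0.021  0.199  2.528 -0.107]
side 197 24.0 [ 0.55   0.024  0.199  2.487 -0.096]
side 197 24.0 [ 0.55   0.024  0.199 -0.655  0.096]
side 197 24.0 [ 0.55   0.024  0.199  2.487 -0.096]
both 284 56.0 [ 0.549  0.023  0.199 -0.63   0.098]
both 284 56.0 [ 0.549  0.023  0.199  2.511 -0.098]
both 284 56.0 [ 0.549  0.023  0.199  2.511 -0.098]
fork -15 18 [[-18.0, -19.0, -14.0], [-3.0, -16.0, -9.0], [15.0, 10.0, -2.0]]
fork 0 35 [[-18.0, -18.0, 1.0], [-6.0, -11.0, 5.0], [10.0, 8.0, 9.0]]
fork 9 28 [[-17.0, -15.0, 9.0], [-13.0, -9.0, 11.0], [11.0, 8.0, 14.0]]
fork 14 8 [[-16.0, -13.0, 15.0], [-7.0, -9.0, 17.0], [5.0, -2.0, 18.0]]
fork -15 76 [[-15.0, -16.0, -13.0], [8.0, -12.0, -8.0], [16.0, 10.0, -1.0]]
fork 0 53 [[-17.0, -15.0, 1.0], [1.0, -12.0, 6.0], [13.0, 10.0, 9.0]]
fork 9 39 [[-17.0, -13.0, 9.0], [-2.0, -7.0, 11.0], [13.0, 11.0, 14.0]]
fork 14 17 [[-16.0, -9.0, 14.0], [5.0, -5.0, 15.0], [13.0, 4.0, 18.0]]
```

View pics/z1.png

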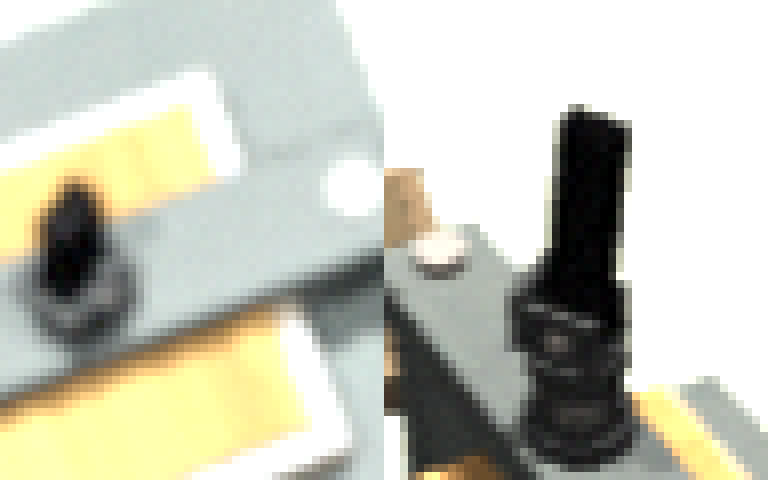

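The fit puts the pin at about (0.549, 0.023, 0.199). Pivot x has a yaw of -0.63, with the wall on the far-left side, and the lever leans about 0.1 rad towards +x. I move above it, turning towards the low end of joint 6.

Request:
step_arm:
  rows:
    - [[0, 0, -50], -10]
    - [[0, 0, -100], -20]
    - [[54, -38, -100], -30]
    - [[108, -76, -100], -40]
    - [[162, -114, -100], -50]
    - [[216, -152, -100], -60]
    - [[270, -190, -100], -70]
    - [[324, -228, -100], -80]
    - [[378, -266, -100], -90]
    - [[432, -304, -100], -100]
    - [[486, -342, -100], -110]
    - [[541, -382, -100], -120]
  claw: -1

```text
clock: 2.0
eef_pos: [0.5306, -0.0068, 0.4041]
tool_rot: [0.385, 0.923, -0.0, 0.0]
ft_force: [0.2, -0.2, -0.4]
grip_width: 0.0853
grasp_force: 0.0
```

```bash
cat >> h.py <<'E'
from scipy.spatial.transform import Rotation as R
def where(tgt=None,yaw=None):
    o=bot.get_obs(); M=R.from_quat(o['tool_rot']).as_matrix()
    print('t',o['clock'],'tcp',np.round(o['eef_pos'],4),'xyaw',round(np.arctan2(M[1,0],M[0,0]),3),'tz',np.round(M[:,2],3),'j',np.round(o['joint_pos'],2),'F',np.round(o['ft_force'],1),'M',np.round(o['ft_torque'],3),'w',round(o['grip_width'],4))
    if tgt is not None: print('shift mm',np.round(M.T@(np.array(tgt)-o['eef_pos'])*1e3,1))
    if yaw is not None: print('turn', np.degrees(np.arctan2(M[1,0],M[0,0])-yaw))
E
python3 -c "
from h import *
where([.5533,.0198,.40],-.63)"
```

```text
t 2.0 tcp [ 0.5306 -0.0068  0.4041] xyaw 2.351 tz [ 0.001 -0.    -1.   ] j [-0.01  0.29  0.32  1.61 -0.    0.78] F [ 0.2 -0.2 -0.4] M [-0.055 -0.083 -0.021] w 0.0853
shift mm [ 2.9 34.9  4.1]
turn 170.81395432273396
```

Request:
step_arm:
  rows:
    - [[0, 0, 0], -10]
    - [[0, 0, 0], -20]
    - [[0, 0, 0], -30]
    - [[0, 0, 0], -40]
    - [[0, 0, 0], -50]
    - [[0, 0, 0], -60]
    - [[0, 0, 0], -70]
    - [[0, 0, 0], -80]
    - [[0, 0, 0], -90]
    - [[0, 0, 0], -100]
    - [[0, 0, 0], -110]
    - [[0, 0, 0], -120]

```text
clock: 3.5
eef_pos: [0.5295, -0.0086, 0.4039]
tool_rot: [-0.607, 0.795, 0.0, -0.0]
ft_force: [-0.9, -0.0, -0.6]
grip_width: 0.0855
grasp_force: 0.0
```

Request:
step_arm:
  rows:
    - [[0, 0, 0], -10]
    - [[0, 0, 0], -20]
    - [[0, 0, 0], -30]
    - [[0, 0, 0], -40]
    - [[0, 0, 0], -50]
    - [[0, 0, 0], -60]
    - [[0, 0, 0], -69]
    - [[0, 0, 0], -69]
    - [[0, 0, 0], -69]

```text
clock: 4.62
eef_pos: [0.5294, -0.0087, 0.4039]
tool_rot: [0.949, -0.315, -0.0, 0.0]
ft_force: [-0.7, -0.1, 0.3]
grip_width: 0.0855
grasp_force: 0.0
```

```bash
python3 -c "
from h import *
where([.5533,.0198,.308],-.63)"
```

```text
t 4.625 tcp [ 0.5294 -0.0087  0.4039] xyaw -0.642 tz [-0. -0. -1.] j [-0.02  0.28  0.32  1.61 -0.   -2.52] F [-0.7 -0.1  0.3] M [ 0.039 -0.05   0.056] w 0.0855
shift mm [  2.1 -37.1  95.9]
turn -0.6626064673000286
```

Request:
step_arm:
  rows:
    - [[2, -37, 0], 0]
    - [[2, -37, 0], 0]
    - [[2, -37, 40], 0]
    - [[2, -37, 80], 0]
    - [[2, -37, 96], 0]
    - [[2, -37, 96], 0]
    - [[2, -37, 96], 0]

```text
clock: 5.5
eef_pos: [0.5534, 0.0196, 0.309]
tool_rot: [0.949, -0.315, 0.001, -0.0]
ft_force: [0.1, 0.2, 0.7]
grip_width: 0.0854
grasp_force: 0.0
```

```bash
python3 - <<'E'
from h import *
where([.5533,.0198,.308],-.63)
im,d=bot.camera('side'); im2,d2=bot.camera('top')
a=im[100:200,200:320,::-1]; b=im2[150:250,190:310,::-1]
cv2.imwrite('pics/z2.png',np.clip(cv2.resize(np.hstack([a,b]),(720,300),interpolation=cv2.INTER_CUBIC)*1.6,0,255).astype(np.uint8))
E
```

```text
t 5.5 tcp [0.5534 0.0196 0.309 ] xyaw -0.64 tz [ 0.002 -0.    -1.   ] j [ 0.04  0.35  0.16  1.39 -0.   -2.47] F [0.1 0.2 0.7] M [ 0.002  0.004 -0.035] w 0.0854
shift mm [-0.2 -0.1  1. ]
turn -0.5767723269896007
```

View pics/z2.png

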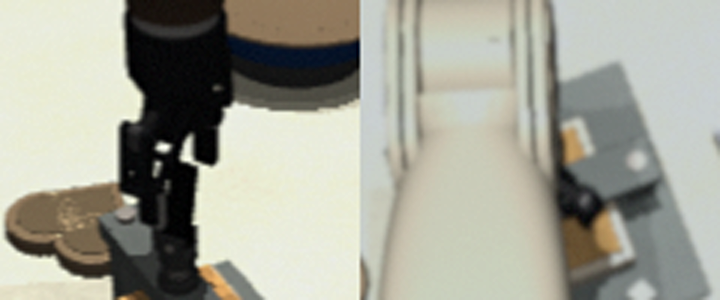

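The side view shows the lever at (180,200) in the crop, between the open fingers. I close on it.

Request:
step_arm:
  rows:
    - [[0, 0, 0], 0]
    - [[0, 0, 0], 0]
    - [[0, 0, 0], 0]
    - [[0, 0, 0], 0]
    - [[0, 0, 0], 0]
    - [[0, 0, 0], 0]
  claw: 1

```text
clock: 6.35
eef_pos: [0.5532, 0.0199, 0.308]
tool_rot: [0.949, -0.314, 0.0, -0.0]
ft_force: [0.2, 1.1, 1.3]
grip_width: 0.0131
grasp_force: 59.6
```

```bash
python3 -c "
from h import *
where()"
```

```text
t 6.35 tcp [0.5532 0.0199 0.308 ] xyaw -0.639 tz [ 0.  0. -1.] j [ 0.04  0.35  0.16  1.38  0.   -2.47] F [0.2 1.1 1.3] M [ 0.106 -0.038  0.007] w 0.0131
```

Request:
step_arm:
  rows:
    - [[-2, 0, 0], 0]
    - [[-4, 0, 0], 0]
    - [[-5, 0, 0], 0]
    - [[-5, 0, 0], 0]

```text
clock: 6.85
eef_pos: [0.5516, 0.0212, 0.3082]
tool_rot: [0.949, -0.315, 0.004, 0.001]
ft_force: [8.3, -5.7, -4.3]
grip_width: 0.0133
grasp_force: 59.2
```

```bash
python3 -c "
from h import *
where([.549,.023,.308])"
```

```text
t 6.85 tcp [0.5516 0.0212 0.3082] xyaw -0.641 tz [ 0.006 -0.004 -1.   ] j [ 0.04  0.34  0.15  1.38 -0.   -2.46] F [ 8.3 -5.7 -4.3] M [-1.182 -1.819  0.024] w 0.0133
shift mm [-3.2  0.1  0.1]
```

Request:
step_arm:
  rows:
    - [[-2, 0, 0], 0]
    - [[-4, 0, 0], 0]
    - [[-4, 0, 0], 0]
    - [[-4, 0, 0], 0]

```text
clock: 7.35
eef_pos: [0.5499, 0.0225, 0.3083]
tool_rot: [0.949, -0.315, 0.006, 0.002]
ft_force: [12.9, -7.8, -4.4]
grip_width: 0.0132
grasp_force: 58.8
```

```bash
python3 -c "
from h import *
where([.549,.023,.308])"
```

```text
t 7.35 tcp [0.5499 0.0225 0.3083] xyaw -0.642 tz [ 0.01  -0.007 -1.   ] j [ 0.04  0.33  0.14  1.37 -0.01 -2.46] F [12.9 -7.8 -4.4] M [-1.951 -2.86  -0.024] w 0.0132
shift mm [-1.   0.1  0.3]
```

Lever nearly upright. I relax the command onto the axis and turn 28° (contact comes no sooner than 34°).

Request:
step_arm:
  rows:
    - [[4, 0, 0], 0]
    - [[4, 0, 0], 0]
    - [[4, 0, 0.5], 7]
    - [[4, 0, 0.8], 14]
    - [[4, 0, 1.1], 21]
    - [[4, 0, 1.5], 28]
    - [[4, 0, 1.5], 28]
    - [[4, 0, 1.5], 28]

```text
clock: 8.35
eef_pos: [0.5505, 0.021, 0.3068]
tool_rot: [0.845, -0.535, 0.003, 0.001]
ft_force: [4.8, -5.2, -0.2]
grip_width: 0.0134
grasp_force: 59.6
```

```bash
python3 -c "
from h import *
where([.549,.023,.3065])"
```

```text
t 8.35 tcp [0.5505 0.021  0.3068] xyaw -1.129 tz [ 0.004 -0.005 -1.   ] j [ 0.04  0.34  0.15  1.38 -0.   -1.97] F [ 4.8 -5.2 -0.2] M [-1.385 -1.117  0.029] w 0.0134
shift mm [-2.4  0.5  0.3]
```

Request:
step_arm:
  rows:
    - [[-2, 0, 0.4], 7]
    - [[-2, 0, 0.7], 14]
    - [[-2, 0, 1], 20]
    - [[-2, 0, 1], 20]
    - [[-2, 0, 1], 20]

```text
clock: 8.98
eef_pos: [0.5496, 0.0216, 0.3057]
tool_rot: [0.739, -0.674, 0.004, 0.002]
ft_force: [4.5, -8.2, -0.2]
grip_width: 0.0135
grasp_force: 59.6
```

```bash
python3 -c "
from h import *
where([.549,.023,.3055])"
```

```text
t 8.975 tcp [0.5496 0.0216 0.3057] xyaw -1.479 tz [ 0.004 -0.008 -1.   ] j [ 0.04  0.34  0.14  1.37 -0.01 -1.62] F [ 4.5 -8.2 -0.2] M [-2.255 -1.075  0.085] w 0.0135
shift mm [-1.5  0.5  0.2]
```

Request:
step_arm:
  rows:
    - [[0, 0, 0.4], 7]
    - [[0, 0, 0.7], 14]
    - [[0, 0, 1], 20]
    - [[0, 0, 1], 20]
    - [[0, 0, 1], 20]

```text
clock: 9.6
eef_pos: [0.549, 0.0216, 0.3046]
tool_rot: [-0.61, 0.792, -0.004, -0.001]
ft_force: [3.1, -8.7, -0.4]
grip_width: 0.0133
grasp_force: 59.7
```

```bash
python3 -c "
from h import *
where([.549,.023,.3045])"
```

```text
t 9.6 tcp [0.549  0.0216 0.3046] xyaw -1.829 tz [ 0.002 -0.008 -1.   ] j [ 0.04  0.34  0.14  1.37 -0.01 -1.27] F [ 3.1 -8.7 -0.4] M [-2.24  -0.574  0.067] w 0.0133
shift mm [-1.3  0.4  0.1]
```

Request:
step_arm:
  rows:
    - [[0, 0, 0.4], 7]
    - [[0, 0, 0.7], 14]
    - [[0, 0, 1], 20]
    - [[0, 0, 1], 20]
    - [[0, 0, 1], 20]

```text
clock: 10.22
eef_pos: [0.5485, 0.0219, 0.3036]
tool_rot: [-0.464, 0.886, -0.003, -0.001]
ft_force: [1.9, -6.8, 0.1]
grip_width: 0.0136
grasp_force: 59.8
```

```bash
python3 -c "
from h import *
where([.549,.023,.3035])"
```

```text
t 10.225 tcp [0.5485 0.0219 0.3036] xyaw -2.177 tz [ 0.001 -0.007 -1.   ] j [ 0.04  0.34  0.14  1.37 -0.01 -0.92] F [ 1.9 -6.8  0.1] M [-2.032 -0.154  0.073] w 0.0136
shift mm [-1.2  0.2  0.1]
```

Request:
step_arm:
  rows:
    - [[0, 0, 0.4], 7]
    - [[0, 0, 0.7], 14]
    - [[0, 0, 1], 20]
    - [[0, 0, 1], 20]
    - [[0, 0, 1], 20]

```text
clock: 10.85
eef_pos: [0.5481, 0.0223, 0.3028]
tool_rot: [-0.303, 0.953, -0.003, -0.001]
ft_force: [0.8, -7.7, 3.1]
grip_width: 0.0133
grasp_force: 60.1
```

```bash
python3 -c "
from h import *
where([.549,.023,.3025])"
```

```text
t 10.85 tcp [0.5481 0.0223 0.3028] xyaw -2.526 tz [ 0.    -0.006 -1.   ] j [ 0.04  0.34  0.14  1.37 -0.01 -0.57] F [ 0.8 -7.7  3.1] M [-1.736  0.263  0.151] w 0.0133
shift mm [-1.2  0.1  0.3]
```

Torque has risen, so contact has probably begun. I take smaller steps now.

Request:
step_arm:
  rows:
    - [[0, 0, 0.2], 4]
    - [[0, 0, 0.4], 8]
    - [[0, 0, 0.4], 8]
    - [[0, 0, 0.4], 8]

```text
clock: 11.35
eef_pos: [0.5479, 0.0225, 0.3026]
tool_rot: [-0.236, 0.972, -0.003, -0.001]
ft_force: [0.7, -7.2, 3.7]
grip_width: 0.0131
grasp_force: 60.3
```

```bash
python3 -c "
from h import *
where()"
```

```text
t 11.35 tcp [0.5479 0.0225 0.3026] xyaw -2.665 tz [ 0.    -0.005 -1.   ] j [ 0.04  0.34  0.13  1.37 -0.01 -0.43] F [ 0.7 -7.2  3.7] M [-1.581  0.391  0.221] w 0.0131
```

Request:
step_arm:
  rows:
    - [[0, 0, 0.2], 4]
    - [[0, 0, 0.4], 9]
    - [[0, 0, 0.4], 9]
    - [[0, 0, 0.4], 9]
    - [[0, 0, 0.4], 9]

```text
clock: 11.98
eef_pos: [0.5478, 0.0227, 0.3023]
tool_rot: [-0.159, 0.987, -0.002, -0.0]
ft_force: [0.3, -6.4, 4.4]
grip_width: 0.0134
grasp_force: 60.3
```

```bash
python3 -c "
from h import *
for _ in range(3): where(); bot.camera('side')"
```

```text
t 11.975 tcp [0.5478 0.0227 0.3023] xyaw -2.822 tz [-0.    -0.005 -1.   ] j [ 0.04  0.34  0.13  1.37 -0.   -0.28] F [ 0.3 -6.4  4.4] M [-1.354  0.527  0.409] w 0.0134
t 12.025 tcp [0.5478 0.0227 0.3023] xyaw -2.821 tz [-0.    -0.005 -1.   ] j [ 0.04  0.34  0.13  1.37 -0.   -0.28] F [-0.3 -6.4  4.7] M [-1.43   0.514  0.371] w 0.0134
t 12.075 tcp [0.5478 0.0227 0.3023] xyaw -2.821 tz [-0.    -0.005 -1.   ] j [ 0.04  0.34  0.13  1.37 -0.   -0.28] F [-0.5 -5.7  5.9] M [-1.405  0.508  0.431] w 0.0133
```

```bash
python3 -c "
from h import *
a=[]
for _ in range(16): bot.camera('side'); o=bot.get_obs(); a.append(np.r_[o['ft_force'],o['ft_torque'],o['tau'][5]])
a=np.array(a); print(a.mean(0).round(3),a.std(0).round(3)); where()"
```

```text
[-0.443 -5.945  4.506 -1.423  0.489  0.365  0.364] [0.438 0.427 0.531 0.026 0.032 0.021 0.   ]
t 12.925 tcp [0.5478 0.0227 0.3023] xyaw -2.822 tz [-0.    -0.005 -1.   ] j [ 0.04  0.34  0.13  1.37 -0.   -0.28] F [-0.5 -6.2  3.7] M [-1.417  0.451  0.351] w 0.0133
```

Torque is 0.365 N·m, which is snug. I unwind the head spring gently, release and rise.

Request:
step_arm:
  rows:
    - [[0, 0, 0], -3]
    - [[0, 0, 0], -6]
    - [[0, 0, 0], -6]
    - [[0, 0, 0], -6]

```text
clock: 13.42
eef_pos: [0.5479, 0.0225, 0.3023]
tool_rot: [-0.21, 0.978, -0.003, -0.001]
ft_force: [-0.4, -6.6, 4.5]
grip_width: 0.0133
grasp_force: 60.3
```

```bash
python3 -c "
from h import *
where(); print(bot.get_obs()['tau'][5])"
```

```text
t 13.425 tcp [0.5479 0.0225 0.3023] xyaw -2.718 tz [ 0.    -0.005 -1.   ] j [ 0.04  0.34  0.13  1.37 -0.01 -0.38] F [-0.4 -6.6  4.5] M [-1.502  0.462  0.053] w 0.0133
0.08906902279704809
```

Request:
step_arm:
  rows:
    - [[0, 0, 0], -2]
    - [[0, 0, 0], -2]
    - [[0, 0, 0], -2]
    - [[0, 0, 0], -2]
    - [[0, 0, -30], -2]
    - [[0, 0, -62], -2]
    - [[-32, 0, -62], -2]
    - [[-32, 0, -62], -2]
    - [[-32, 0, -62], -2]
  claw: -1

```text
clock: 14.55
eef_pos: [0.577, 0.0379, 0.363]
tool_rot: [-0.228, 0.974, 0.0, -0.001]
ft_force: [0.6, 0.5, 0.3]
grip_width: 0.0853
grasp_force: 0.0
```

Request:
step_arm:
  rows:
    - [[0, 0, 0], 0]
    - [[0, 0, 0], 0]
    - [[0, 0, 0], 0]
    - [[0, 0, 0], 0]
    - [[0, 0, 0], 0]
    - [[0, 0, 0], 0]
  claw: 1

```text
clock: 15.3
eef_pos: [0.5774, 0.0379, 0.3636]
tool_rot: [-0.228, 0.974, 0.0, 0.0]
ft_force: [1.5, 0.2, -0.5]
grip_width: -0.0001
grasp_force: 0.0
```

```bash
python3 - <<'E'
from h import *
x,y=.549,.023; yaw=-2.70
where([x-.030*np.cos(yaw),y-.030*np.sin(yaw),.1925+.060+.073],yaw)
im,d=bot.camera('side'); im2,d2=bot.camera('top')
P=cloud('side',np.ones_like(d,bool),d); k=(np.hypot(P[:,0]-x,P[:,1]-y)<.02)&(P[:,2]>.22)&(P[:,2]<.276)
for z in(.225,.24,.255,.268): 
    m=k&(abs(P[:,2]-z)<.008); print(z,m.sum(),P[m].mean(0).round(3))
a=im[110:210,200:320,::-1]; b=im2[150:250,190:310,::-1]
cv2.imwrite('pics/z3.png',np.clip(cv2.resize(np.hstack([a,b]),(780,325),interpolation=cv2.INTER_CUBIC)*1.6,0,255).astype(np.uint8))
E
```

```text
t 15.3 tcp [0.5774 0.0379 0.3636] xyaw -2.681 tz [ 0.  0. -1.] j [ 0.07  0.39  0.37  1.55  0.   -0.39] F [ 1.5  0.2 -0.5] M [-0.034  0.081 -0.016] w -0.0001
shift mm [ 2.1 -1.2 38.1]
turn 1.068169913295586
0.225 40 [0.546 0.016 0.226]
0.24 46 [0.545 0.015 0.239]
0.255 48 [0.545 0.015 0.255]
0.268 66 [0.544 0.017 0.269]
```

View pics/z3.png

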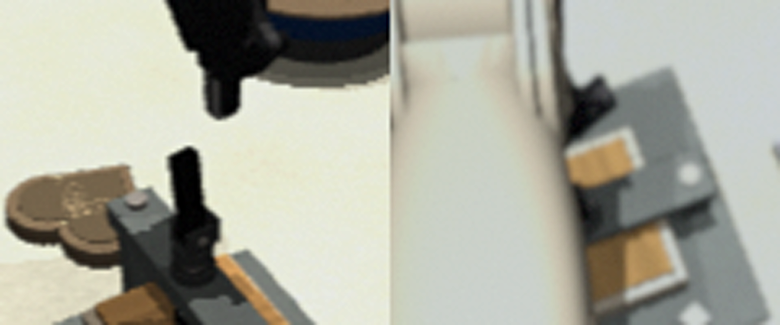

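The lever stands upright at crop (185,180), with the fork's wall on the far side, beside the closed fingers at (220,100). I descend behind it and push it over along an arc.

Request:
step_arm:
  rows:
    - [[0, -1, 38], 0]
    - [[0, -1, 38], 0]
    - [[8, -1, 38], 0]
    - [[14, -1, 38], 0]
    - [[20, -1, 37], 0]
    - [[27, -1, 37], 0]
    - [[34, -1, 39], 0]
    - [[42, -1, 41], 0]
    - [[49, -1, 44], 0]
    - [[56, -1, 48], 0]
    - [[62, -1, 53], 0]
    - [[67, -1, 58], 0]

```text
clock: 16.9
eef_pos: [0.5178, 0.0066, 0.3079]
tool_rot: [-0.228, 0.974, -0.001, 0.002]
ft_force: [-0.6, -0.9, 7.3]
grip_width: -0.0
grasp_force: 3.3
```

```bash
python3 -c "
from h import *
where()"
```

```text
t 16.9 tcp [0.5178 0.0066 0.3079] xyaw -2.682 tz [ 0.004 -0.001 -1.   ] j [ 0.01  0.27  0.06  1.35 -0.   -0.45] F [-0.6 -0.9  7.3] M [-0.104  0.103  0.008] w -0.0
```

Request:
step_arm:
  rows:
    - [[5, 0, 7], 0]
    - [[9, 0, 14], 0]
    - [[12, 0, 20], 0]
    - [[14, 0, 25], 0]
    - [[14, 0, 28], 0]
    - [[14, 0, 30], 0]
    - [[14, 0, 30], 0]

```text
clock: 17.77
eef_pos: [0.5037, -0.0001, 0.2763]
tool_rot: [-0.228, 0.974, -0.001, -0.001]
ft_force: [-2.4, -1.9, 4.3]
grip_width: 0.0001
grasp_force: 2.4
```

```bash
python3 -c "
from h import *
where()"
```

```text
t 17.775 tcp [ 5.037e-01 -1.000e-04  2.763e-01] xyaw -2.682 tz [-0.002 -0.002 -1.   ] j [ 0.    0.26 -0.04  1.27 -0.   -0.46] F [-2.4 -1.9  4.3] M [-0.378  0.602  0.033] w 0.0001
```

Tips are at about z 0.203, so I press on in small steps until the stop.

Request:
step_arm:
  rows:
    - [[0, 0, 2], 0]
    - [[0, 0, 3], 0]
    - [[0, 0, 3], 0]
    - [[0, 0, 3], 0]

```text
clock: 18.27
eef_pos: [0.5037, -0.0004, 0.2754]
tool_rot: [-0.228, 0.974, -0.002, -0.0]
ft_force: [-7.0, -3.6, 15.5]
grip_width: -0.0003
grasp_force: 7.8
```

```bash
python3 -c "
from h import *
where()"
```

```text
t 18.275 tcp [ 5.037e-01 -4.000e-04  2.754e-01] xyaw -2.682 tz [ 0.    -0.003 -1.   ] j [ 0.    0.26 -0.04  1.27 -0.   -0.46] F [-7.  -3.6 15.5] M [-0.695  1.478  0.02 ] w -0.0003
```

Request:
step_arm:
  rows:
    - [[0, 0, 1], 0]
    - [[0, 0, 2], 0]
    - [[0, 0, 2], 0]

```text
clock: 18.65
eef_pos: [0.5037, -0.0006, 0.2751]
tool_rot: [-0.228, 0.974, -0.002, 0.0]
ft_force: [-10.1, -3.5, 25.4]
grip_width: 0.0
grasp_force: 12.1
```

Request:
step_arm:
  rows:
    - [[0, 0, -10], 0]
    - [[0, 0, -60], 0]
    - [[0, 0, -110], 0]
    - [[0, 0, -140], 0]
    - [[-60, 60, -140], 0]
    - [[-60, 120, -140], 0]
    - [[-60, 180, -140], 0]
    - [[-60, 240, -140], 0]
    - [[-60, 240, -140], 0]

```text
clock: 19.77
eef_pos: [0.4503, 0.2453, 0.4103]
tool_rot: [-0.231, 0.973, -0.0, -0.001]
ft_force: [0.5, -0.7, 0.2]
grip_width: -0.0004
grasp_force: 0.0
```

```bash
python3 - <<'E'
from h import *
where()
im,d=bot.camera('side'); im2,d2=bot.camera('top')
for c,I,D in(('side',im,d),('top',im2,d2)):
    P=cloud(c,np.ones_like(D,bool),D); q=P-[.549,.023,0]; f=np.array([np.cos(-2.69),np.sin(-2.69)]); s=q[:,:2]@f; t=q[:,:2]@[-f[1],f[0]]
    for r in range(15,85,10):
        m=(abs(t)<.006)&(abs(s*1e3-r)<5)&(P[:,2]>.16)&(P[:,2]<.3)
        if m.any(): print(c,r,m.sum(),np.median(P[m,2]).round(4))
a=im[110:250,180:330,::-1]; b=im2[140:280,170:320,::-1]
cv2.imwrite('pics/z4.png',np.clip(cv2.resize(np.hstack([a,b]),(780,364),interpolation=cv2.INTER_CUBIC)*1.6,0,255).astype(np.uint8))
E
```

```text
t 19.775 tcp [0.4503 0.2453 0.4103] xyaw -2.676 tz [-0.002 -0.001 -1.   ] j [0.5  0.25 0.29 1.61 0.   0.03] F [ 0.5 -0.7  0.2] M [-0.051  0.016  0.   ] w -0.0004
side 15 24 0.1981
side 25 15 0.2032
side 35 13 0.2032
side 45 15 0.2036
side 55 12 0.2033
side 65 16 0.2034
side 75 23 0.2019
top 15 16 0.2021
top 25 17 0.2028
top 35 14 0.2039
top 45 15 0.203
top 55 15 0.2027
top 65 15 0.2032
top 75 15 0.2033
```

View pics/z4.png

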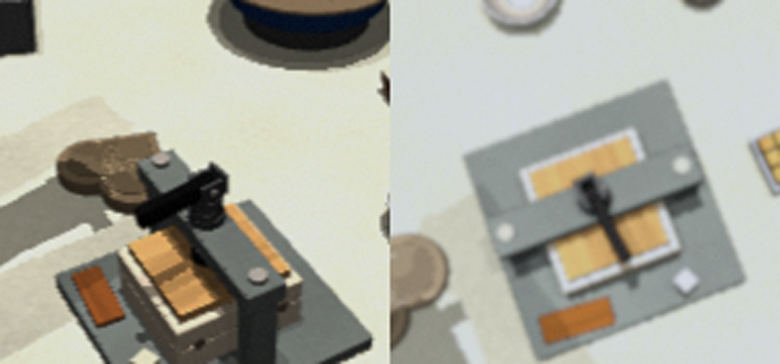

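The lever lies level along its whole length (top at z 0.203), running from (590,185) to (625,260) in the top crop. The rib, stamp and dish have not moved, so I hand in.

```bash
python3 -c "
from workcell import bot
print(bot.job_done())"
```

```text
the job is handed in; nothing more can be done
None
```

The job is handed in: the screw is snug at about 0.365 N·m (in the 0.22–0.4 range), the lever is folded flat and released, the rib, stamp and dish look unmoved in the last pictures, and it took about 20 s of the 72 s.

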